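# Roll the scored watercolour board flush with the brayer

### The arm

A 7-joint arm with a two-finger parallel gripper is mounted at the origin on the work surface. World frame = base frame: x ahead of the robot, y to its left, z up, the work surface at z = 0. Lengths are in m, angles in rad, forces in N, time in s.
With the tool pointing down it reaches from about 0.4 to 0.85 m from the base axis. Payload 4.4 kg.
Tool frame: the origin (TCP) lies midway between the tips of the shut fingers; the grasp point (between the pads) lies 19 mm behind it; z points along the fingers, y is the line along which they close (so a half turn about z gives the same grasp; the last joint's range is limited). The gripper opens to 94 mm and grips with 3 to 60 N. Pads are 16 mm wide; open, the fingers measure 119 mm over their backs; the gripper's body (75 mm by 177 mm) begins 78 mm behind the grasp point.
Start: joints at [1.256, 0.628, 0.038, 1.517, -0.027, 0.996, -0.02], TCP at [0.16, -0.63, 0.205] pointing down, gripper open.
Joint ranges: [-3.06, 3.06], [-0.37, 2.12], [-1.25, 1.32], [0.18, 2.47], [-1.1, 4.24], [0.23, 1.98], [-2.94, 2.94]. Speed limits (rad/s): [2.57, 2.57, 3.14, 3.14, 3.14, 3.14, 3.14].

### API

Orientations are given as a unit quaternion [x, y, z, w].
In Python, from cell import get_obs, read_camera, job_done gives the robot as it stands. The module is installed in compiled form; this text tells all that it offers.
- The arm moves only by the tool jog_arm, never from a script. Its argument "increments" is text: rows parted by semicolons, each of 7 numbers parted by spaces: the turn, a rotation vector about the tool's x, y, z in degrees, then the shift along the tool's x, y, z in mm, then the closure, from 0 (fully open) to 1 (shut). In form: ax ay az x y z hand; .... A call has 1 to 8 rows; each row is the pose to reach, as a shift and turn from the pose commanded when the call began, along the tool's axes at that moment; what a row does not reach only later rows make up. A row lasts 1/10 s, in which the tool goes at most 50 mm and 8.59 degrees, less where a joint would pass 70% of its speed; a pose out of reach is approached as far as the arm can. A call with a gripper value outside its range is refused whole. The fingers move at their own pace and stop on an object; "grip_force" is the grip in N (left out, the last holds). Time passes only in rows, so rows that repeat a pose let the fingers close. It gives the time, the measured TCP pose, the force, the opening and the grip force at its end, in the units of the state.
- get_obs(): the state, without advancing time (a new reading comes with each control period).
- read_camera(name): name is "side" or "top" or "wrist"; returns a dict with "image" (480x640x3 uint8, red, green, blue), "fx", "fy", "cx", "cy" (pixels), "rvec" (rotation vector, rad) and "tvec" (3), from world to camera coordinates, as OpenCV has them. Camera axes: x right, y down, z forward; pixel columns grow to the right and rows downward; lengths in m; the calibration is good to about 2 mm. A picture is of the moment at which its call begins. There is no depth.
- job_done(): hands the job in; it is judged then, once.
The state is a dict: "clock": time; "joint_pos": joint angles; "joint_vel": joint speeds; "effort": joint torques, N m; "tool_pos": TCP position; "tool_rot": TCP orientation; "wrist_force": force on the tool from outside, world axes, zero at the start; "moment": the same for the moment, N m; "gripper_width": finger opening in m; "grip_force": force on a finger pad.
Only numpy, scipy, OpenCV 4.12 (cv2) and the standard library are available. Lean on these libraries where they do the work, as an engineer would, in place of code of your own. Each camera call takes 0.05 s, during which the arm holds its last target. There are 200 camera calls.

### The job

Lift the brayer out of its stand and roll it over the six board strips in the sprung mounting jig, from one end of the jig to the other, pressing firmly and evenly so that every strip goes down flush with the rim. Let the roller turn rather than drag, touch the jig with nothing but the brayer, do not push the bed down to its stops, and do not disturb the paint box, jar or mug. Then set the brayer back in its stand as it was and let go.

Things in the scene. Friction and masses are not known exactly. Their poses are not given: they have to be found in the camera images.
- mount: Mounting jig: fixed pale wooden plinth 206 (x) x 154 (y) x 18 mm on the table. Origin: centre of its underside, z up. A plywood bed of the same outline floats above it on four springs; inside the bed's 14 mm wide rim lie six plain white board strips side by side along x, centred at x = -72.5, -43.5, -14.5, 14.5, 43.5, 72.5 mm, each 27.5 mm (x) by 123 mm (y).
- bed_center (a point): Point fixed to the jig's base, at the bed's centre, level with the rim's top while the bed is up (56.5 mm above the table). Axes as mount: x along the jig (the way to roll), y along the strips. The strips start 3 to 4 mm proud of the rim and must go down level with it.
- bed (a joint): How far the whole bed is pressed down on its springs, in m: 0 = up, stops at 0.016. The springs push back with about 1.6 N per mm. About 8 mm (13 N) while the roller stands on a pressed strip is right; it must not reach the stops.
- strip1 (a joint): How far strip 1 (the -x end of mount) is pushed down into its tacky backing, in m: 0 = fully proud, 0.004 = flush with the rim (its stop). It takes about 7 N to move it, and it stays where it is left.
- strip2 (a joint): How far strip 2 (counted from the -x end of mount) is pushed down into its tacky backing, in m: 0 = fully proud, 0.004 = flush with the rim (its stop). It takes about 7 N to move it, and it stays where it is left.
- strip3 (a joint): How far strip 3 (counted from the -x end of mount) is pushed down into its tacky backing, in m: 0 = fully proud, 0.004 = flush with the rim (its stop). It takes about 7 N to move it, and it stays where it is left.
- strip4 (a joint): How far strip 4 (counted from the -x end of mount) is pushed down into its tacky backing, in m: 0 = fully proud, 0.004 = flush with the rim (its stop). It takes about 7 N to move it, and it stays where it is left.
- strip5 (a joint): How far strip 5 (counted from the -x end of mount) is pushed down into its tacky backing, in m: 0 = fully proud, 0.004 = flush with the rim (its stop). It takes about 7 N to move it, and it stays where it is left.
- strip6 (a joint): How far strip 6 (the +x end of mount) is pushed down into its tacky backing, in m: 0 = fully proud, 0.004 = flush with the rim (its stop). It takes about 7 N to move it, and it stays where it is left.
- brayer: Loose hand roller, about 0.45 kg, the same either way round. Origin: middle of the roller's axis; z up, y along the axis, x the way it rolls. Black rubber roller, 48 mm diameter, 96 mm long, under a flat steel plate 60 mm (x) by 150 mm (y), underside 32 mm and top 38 mm above the origin. Two thin arms carry the roller; they and their hubs reach out to y = +-59 mm.
- brayer_grip (a point): Point in the brayer's pale wooden grip bar, 58 mm above the brayer's origin, 20 mm above the plate. The bar stands upright on the plate's middle: 26 mm wide (x), 100 mm long (y), from the plate up to 80 mm above the origin. Pinch it across its width from above, fingertips close to or resting on the plate, so that they can press on it.
- roller (a joint): Turn of the roller in the brayer, rad, no limits; it starts at 0, turns freely, and grows when it rolls towards the brayer's +x. Rolling 24 mm turns it 1 rad.
- stand: Fixed dark wooden stand, 100 mm (x) by 156 mm (y). Origin: centre of its underside, z up. Base 6 mm thick, two rails along x, 14 mm wide, inner faces at y = +-64 mm, tops 68 mm above the table. The ends of the brayer's plate rest on the rails, the roller hanging between: the brayer's origin is then 36 mm above the table, over the stand's middle, its y along the stand's y (either way round).
- paintbox: Bystander: open black tin of watercolour pans, 100 x 220 x 18 mm. Origin: centre of its underside. Not to be moved.
- jar: Bystander: glass jar with steel lid, 70 mm in diameter, 100 mm high. Origin: centre of its underside. Not to be moved.
- mug: Bystander: white ceramic mug, 84 mm across, 95 mm high. Origin: centre of its underside. Not to be moved.
There are look-alikes about, which are no part of the job. What is shaped like the brayer but purple is not meant. Of the things shaped like the stand, the wooden one is meant.

How it is judged:
On the way, in this order (a step that is already met when the one before it is completed fails the run):
1. the brayer is lifted clear out of its stand (30 mm or more) (z of brayer in the frame of stand above 0.066 m), for 0.2 s.
2. all six strips are pressed flush (within 1 mm), the roller having rolled, not dragged, over them (turned by 3 rad or more) (value of joint each of strip1, strip2, strip3, strip4, strip5, strip6 above 0.003 m and (value of joint roller above 3 rad or value of joint roller below -3 rad)), for 0.2 s.
At the end, for the whole second after the job is handed in: All six strips within 1 mm of flush with the rim, the bed up again, and the brayer at rest in its stand, released: upright, its plate on both rails, within 30 mm of the middle along the rails and 12 mm across, turned less than 0.2 rad from the stand's line (value of joint each of strip1, strip2, strip3, strip4, strip5, strip6 above 0.003 m and value of joint bed below 0.002 m and z of brayer in the frame of stand between 0.032 and 0.04 m and x of brayer in the frame of stand between -0.03 and 0.03 m and y of brayer in the frame of stand between -0.012 and 0.012 m and angle between the y axis of brayer and the y axis of stand, either way round below 0.2 rad and angle between brayer's own z axis and vertical below 0.1 rad and linear speed of brayer below 0.02 m/s); the robot touches nothing.
It fails at once if the bed is pushed down to its stops (15.5 mm or more) (value of joint bed above 0.0155 m).
It fails at once if the fingers or arm press on the jig (contact force between any of the fingers, the arm and mount above 2 N).
It fails at once if the paint box is moved by more than 20 mm (distance of paintbox from where it was at the start of the episode above 0.02 m).
It fails at once if the jar is moved by more than 20 mm (distance of jar from where it was at the start of the episode above 0.02 m).
It fails at once if the mug is moved by more than 20 mm (distance of mug from where it was at the start of the episode above 0.02 m).
It also fails if it takes over 61 s, if anything falls off the work surface, if the arm or the gripper's body presses on something with over 40 N, if the wrist force passes 120 N, or if a joint passes its speed limit or range.

## Working session

There is one attempt and no reset: what is moved stays moved. The work goes in short steps, Python scripts to look and compute and a tool call to move; the robot and the scene stay as the last step left them, time stands still between calls to the robot, and variables do not carry over. Pictures are saved under pics/ and viewed, at most 10 in all, crops included, and the job is handed in when it is done.

Besides the shell and the picture viewer there is one more tool, called after "Emit:" by a JSON object that holds its "method" and its "body". jog_arm: Moves the arm, as the interface text tells. Its arguments: {"type":"object","properties":{"increments":{"type":"string"},"grip_force":{"type":"number"}},"required":["increments"]}

```bash
mkdir -p pics
cat > h.py <<'E'
import numpy as np, cv2
from cell import get_obs, read_camera, job_done
def cam(n):
    c=read_camera(n); c['R']=cv2.Rodrigues(np.array(c['rvec'],float))[0]; c['t']=np.array(c['tvec'],float).ravel(); return c
def save(c,f): cv2.imwrite('pics/'+f,c['image'][:,:,::-1])
def ray(c,u,v,z):
    d=c['R'].T@np.array([(u-c['cx'])/c['fx'],(v-c['cy'])/c['fy'],1.]); o=-c['R'].T@c['t']
    return o+d*(z-o[2])/d[2]
E
python3 - <<'E'
from h import *
for n in ('top','side'):
    c=cam(n); save(c,n+'1.png'); np.savez('/tmp/'+n,**c); print(n,-c['R'].T@c['t'],c['fx'])
o=get_obs(); print(o['tool_pos'],o['tool_rot'],o['clock'],o['wrist_force'])
E
```

```text
top [0.43174968 0.01403295 0.99914049] 446.2716794946378
side [ 0.2587374  -0.68212274  0.76928492] 463.42424105956184
[ 0.15993169 -0.62942535  0.20466978] [ 9.92273711e-01  1.24065373e-01 -1.16823461e-04 -8.07354197e-04] 0.1 [ 0.19250498 -0.54286692 -0.17660889]
```

View pics/top1.png

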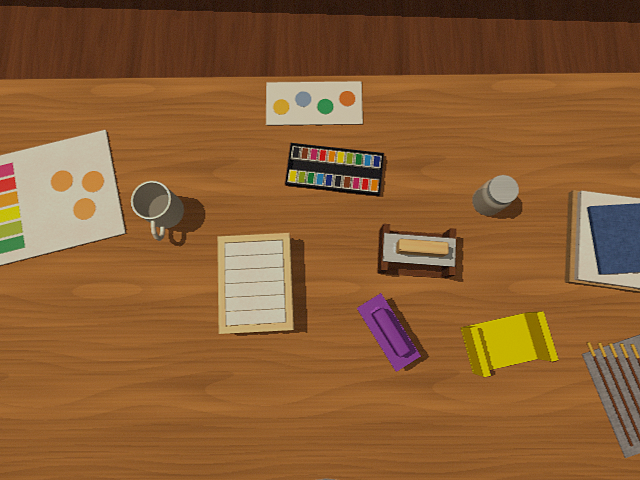

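View pics/side1.png

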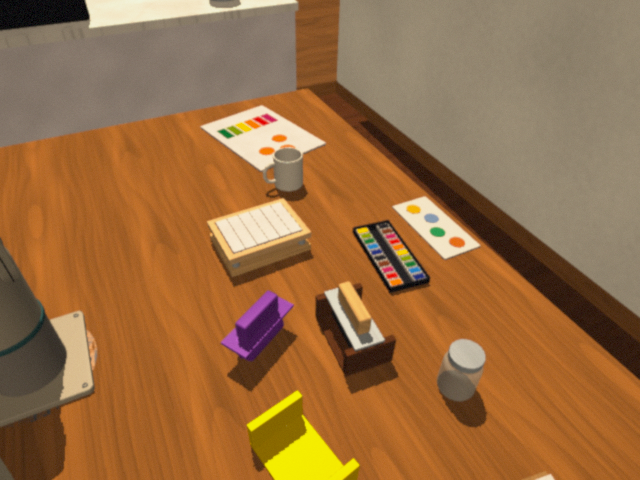

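The top view shows the brayer in its wooden stand near pixel (420,250), with the grip bar at (423,247). The jig is at (255,283), its strips stacked down the image. The box is at (335,169), the jar at (500,190) and the mug at (155,205). The purple and yellow look-alikes are below the stand. The side view agrees with this.

Run:
```python
from h import *
c=dict(np.load('/tmp/top.npz')); im=c['image']; hsv=cv2.cvtColor(im,cv2.COLOR_RGB2HSV)
def rect(mask,box,z,name):
    x0,y0,x1,y1=box; m=np.zeros(mask.shape,np.uint8); m[y0:y1,x0:x1]=mask[y0:y1,x0:x1]
    m=cv2.morphologyEx(m,cv2.MORPH_OPEN,np.ones((3,3)))
    k=max(cv2.findContours(m,0,1)[0],key=cv2.contourArea)
    P=np.array([ray(c,*p[0],z)[:2] for p in k],np.float32)
    r=cv2.minAreaRect(P*1000); b=cv2.boxPoints(r); print(name,np.round(r[0],1),np.round(r[1],1),round(r[2],2),'px',cv2.minAreaRect(k))
H,S,V=[hsv[:,:,i].astype(int) for i in range(3)]
print(hsv[247,423],hsv[260,400],hsv[245,224],hsv[262,255])
rect(((S<60)&(V>150)).astype(np.uint8),(205,225,305,342),.060,'strips')
rect(((S<130)&(V>140)).astype(np.uint8),(205,225,305,342),.0565,'jig')
rect(((S>90)&(V>170)).astype(np.uint8),(392,235,452,258),.116,'bar')
rect(((S<60)&(V>110)).astype(np.uint8),(375,220,465,280),.074,'plate')
```

```text
[ 19 126 198] [ 23  30 171] [ 21  77 185] [ 24  39 197]
strips [518.5 147. ] [172.2 123.3] 2.5 px ((253.97706604003906, 282.35797119140625), (82.09051513671875, 58.89101791381836), 87.95458984375)
jig [518.1 146.8] [205.7 154.7] 2.32 px ((254.0738525390625, 282.9202575683594), (97.77386474609375, 73.94532775878906), 87.79740142822266)
bar [ 581.9 -198.6] [96.7 23.6] 85.0 px ((422.9970397949219, 246.03822326660156), (48.778968811035156, 11.581171035766602), 4.39870548248291)
plate [ 582.1 -199.7] [150.7  59.4] 85.06 px ((418.92938232421875, 249.41763305664062), (72.32479095458984, 27.840829849243164), 4.39870548248291)
```

```bash
cat >> h.py <<'E'
from scipy.spatial.transform import Rotation as Rn
def go(p,phi):
    o=get_obs(); R=Rn.from_quat(o['tool_rot']); a=np.radians(phi)
    T=Rn.from_matrix(np.array([[np.cos(a),np.sin(a),0],[np.sin(a),-np.cos(a),0],[0,0,-1]]))
    w=np.degrees((R.inv()*T).as_rotvec()); d=R.inv().apply(np.array(p)-o['tool_pos'])*1000
    print('rot',w.round(2),'shift',d.round(1),'pos',np.round(o['tool_pos'],4),'F',np.round(o['wrist_force'],1),'w',o['gripper_width'],'t',o['clock'])
E
python3 -c "
from h import *
go([.582,-.199,.205],85)"
```

```text
rot [-8.000e-02 -6.000e-02 -7.075e+01] shift [ 5.151e+02 -3.133e+02  2.000e-01] pos [ 0.1599 -0.6294  0.2047] F [ 0.2 -0.5 -0.2] w 0.09392254069704363 t 0.1
```

Emit:
{"method": "jog_arm", "body": {"increments": "0 0 -6 40 -24 0 0; 0 0 -12 80 -48 0 0; 0 0 -18 120 -72 0 0; 0 0 -24 160 -96 0 0; 0 0 -30 200 -120 0 0; 0 0 -36 240 -145 0 0; 0 0 -42 280 -170 0 0; 0 0 -48 320 -195 0 0", "grip_force": 40}}

```text
clock: 0.9
tool_pos: [0.4231, -0.3606, 0.2053]
tool_rot: [0.855, 0.519, -0.0, -0.0]
wrist_force: [0.0, -1.0, -0.0]
gripper_width: 0.0941
grip_force: 0.0
```

```bash
python3 -c "
from h import *
go([.582,-.199,.205],85)"
```

```text
rot [-2.000e-02 -0.000e+00 -2.251e+01] shift [216.7  66.3   0.3] pos [ 0.4231 -0.3606  0.2053] F [ 0. -1. -0.] w 0.09410581691733243 t 0.9
```

Emit:
{"method": "jog_arm", "body": {"increments": "0 0 -5 40 12 0 0; 0 0 -10 80 24 0 0; 0 0 -15 120 37 0 0; 0 0 -20 160 49 0 0; 0 0 -22.5 195 60 0 0; 0 0 -22.5 216.7 66.3 0 0; 0 0 -22.5 216.7 66.3 0 0; 0 0 -22.5 216.7 66.3 0 0"}}

```text
clock: 1.7
tool_pos: [0.581, -0.2017, 0.2049]
tool_rot: [0.739, 0.674, -0.001, -0.0]
wrist_force: [0.3, 0.1, 0.5]
gripper_width: 0.0941
grip_force: 0.0
```

Run:
```python
from h import *
c=cam('wrist'); save(c,'w1.png'); np.savez('/tmp/w',**c)
print(-c['R'].T@c['t'])
for p in ([.582,-.199,.116],[.582,-.199,.074]):
    q=c['R']@np.array(p)+c['t']; print(c['fx']*q[0]/q[2]+c['cx'],c['fy']*q[1]/q[2]+c['cy'])
go([.582,-.199,.08],85)
```

```text
[ 0.58704033 -0.13498137  0.3842803 ]
325.05683688943964 239.93222345098957
324.9057867041813 227.08571190542236
rot [-0.1   0.06 -0.32] shift [  4.    1.4 125. ] pos [ 0.5805 -0.2027  0.205 ] F [-0.3  0.  -0.3] w 0.09436779226239585 t 1.75
```

View pics/w1.png

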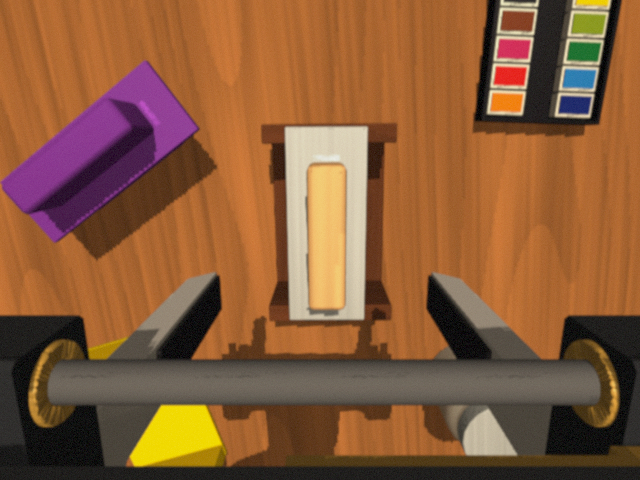

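The bar is centred at pixel (326,237), against a predicted (325,240), and lies in line with the fingers. I'll descend and close.

Emit:
{"method": "jog_arm", "body": {"increments": "0 0 0 3 1 40 0; 0 0 0 3 1 80 0; 0 0 0 3 1 115 0; 0 0 0 3 1 127 0; 0 0 0 3 1 128.5 0; 0 0 0 3 1 128.5 1; 0 0 0 3 1 128.5 1; 0 0 0 3 1 128.5 1", "grip_force": 40}}

```text
clock: 2.55
tool_pos: [0.5842, -0.1989, 0.0787]
tool_rot: [0.739, 0.674, 0.001, 0.001]
wrist_force: [-0.4, 0.4, -0.7]
gripper_width: 0.0738
grip_force: 0.0
```

Emit:
{"method": "jog_arm", "body": {"increments": "0 0 0 0 0 0 1; 0 0 0 0 0 0 1; 0 0 0 0 0 0 1; 0 0 0 0 0 0 1"}}

```text
clock: 2.95
tool_pos: [0.5831, -0.1984, 0.0771]
tool_rot: [0.739, 0.674, 0.0, 0.0]
wrist_force: [1.1, -0.2, -0.1]
gripper_width: 0.0413
grip_force: 0.0
```

Emit:
{"method": "jog_arm", "body": {"increments": "0 0 0 0 0 1.5 1; 0 0 0 0 0 1.5 1; 0 0 0 0 0 1.5 1; 0 0 0 0 0 1.5 1; 0 0 0 0 0 1.5 1"}}

```text
clock: 3.45
tool_pos: [0.583, -0.1984, 0.0752]
tool_rot: [0.739, 0.674, 0.0, -0.0]
wrist_force: [1.1, 0.6, -2.7]
gripper_width: 0.0257
grip_force: 40.0
```

Emit:
{"method": "jog_arm", "body": {"increments": "0 0 0 0 0 -15 1; 0 0 0 0 0 -40 1; 0 0 0 0 0 -70 1; 0 0 0 0 0 -95 1; 0 0 0 0 0 -105 1; 0 0 0 0 0 -105 1; 0 0 0 0 0 -105 1; 0 0 0 0 0 -105 1", "grip_force": 55}}

```text
clock: 4.25
tool_pos: [0.5817, -0.1981, 0.1788]
tool_rot: [0.739, 0.674, -0.001, -0.001]
wrist_force: [0.4, 0.2, -5.6]
gripper_width: 0.0259
grip_force: 55.0
```

```bash
python3 -c "
from h import *
go([.5925,.150,.18],92.4)"
```

```text
rot [-0.19 -0.05 -7.64] shift [347.7 -21.   -0.9] pos [ 0.5817 -0.1981  0.1788] F [ 0.4  0.2 -5.6] w 0.025922207558414713 t 4.25
```

Emit:
{"method": "jog_arm", "body": {"increments": "0 0 -1 30 -2 0 1; 0 0 -2 70 -4 0 1; 0 0 -3 115 -7 0 1; 0 0 -4 160 -10 0 1; 0 0 -5 205 -13 0 1; 0 0 -6 250 -15 0 1; 0 0 -7 295 -18 0 1; 0 0 -7.6 325 -20 0 1"}}

```text
clock: 5.05
tool_pos: [0.5915, 0.1318, 0.1793]
tool_rot: [0.691, 0.723, 0.0, -0.002]
wrist_force: [1.4, 0.2, -5.6]
gripper_width: 0.0258
grip_force: 55.0
```

Emit:
{"method": "jog_arm", "body": {"increments": "0 0 0 20 -1 0 1; 0 0 0 22.5 -1 0 1; 0 0 0 22.5 -1 0 1; 0 0 0 22.5 -1 0 1; 0 0 0 22.5 -1 0 1; 0 0 0 22.5 -1 0 1"}}

```text
clock: 5.65
tool_pos: [0.5912, 0.148, 0.1804]
tool_rot: [0.693, 0.721, -0.0, 0.0]
wrist_force: [0.0, 0.8, -4.8]
gripper_width: 0.0259
grip_force: 55.0
```

Run:
```python
from h import *
c=cam('wrist'); save(c,'w2.png'); np.savez('/tmp/w2',**c)
c=cam('side'); save(c,'s2.png')
go([.5925,.150,.13],92.4)
```

```text
rot [ 0.    0.01 -0.12] shift [ 1.3  1.5 50.5] pos [0.5911 0.1486 0.1805] F [-0.5 -0.4 -4.7] w 0.025571422267087487 t 5.75
```

View pics/w2.png

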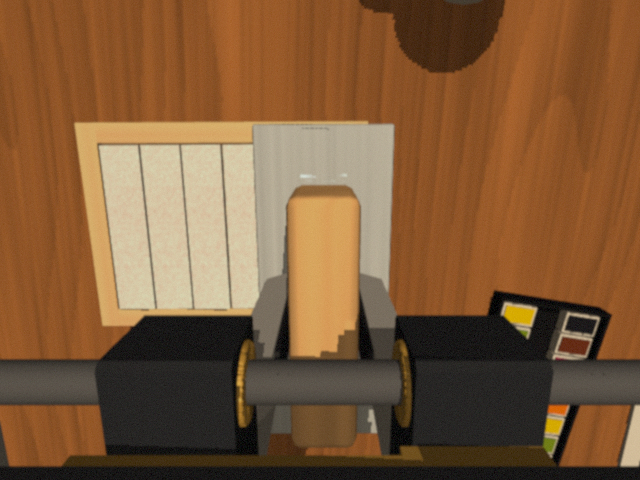

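View pics/s2.png

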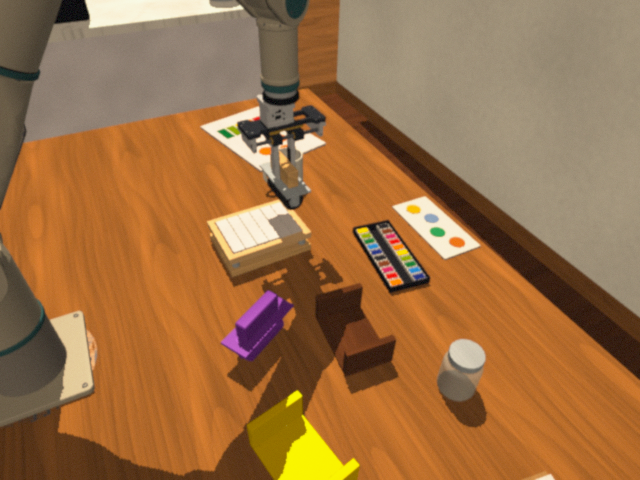

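The brayer is held square to the jig, over the far (+x) strips: its plate runs from pixel x 253 to 393 in the wrist view, and the side view shows it hanging straight. I'll descend and press.

Emit:
{"method": "jog_arm", "body": {"increments": "0 0 0 1.5 1 20 1; 0 0 0 1.5 1 40 1; 0 0 0 1.5 1 50 1; 0 0 0 1.5 1 55 1; 0 0 0 1.5 1 59 1; 0 0 0 1.5 1 61 1; 0 0 0 1.5 1 63 1; 0 0 0 1.5 1 63 1"}}

```text
clock: 6.55
tool_pos: [0.5931, 0.151, 0.1187]
tool_rot: [0.693, 0.721, 0.001, 0.001]
wrist_force: [0.3, -1.4, 1.8]
gripper_width: 0.0258
grip_force: 55.0
```

Emit:
{"method": "jog_arm", "body": {"increments": "0 0 0 0 0 1 1; 0 0 0 0 0 2 1; 0 0 0 0 0 3 1; 0 0 0 0 0 4 1; 0 0 0 0 0 4 1; 0 0 0 0 0 4 1"}}

```text
clock: 7.15
tool_pos: [0.5922, 0.151, 0.1138]
tool_rot: [0.692, 0.721, 0.0, 0.0]
wrist_force: [-0.5, -1.4, 5.2]
gripper_width: 0.0257
grip_force: 55.0
```

Emit:
{"method": "jog_arm", "body": {"increments": "0 0 0 0 0 1 1; 0 0 0 0 0 2 1; 0 0 0 0 0 2.5 1; 0 0 0 0 0 2.5 1; 0 0 0 0 0 2.5 1"}}

```text
clock: 7.65
tool_pos: [0.5925, 0.151, 0.1119]
tool_rot: [0.692, 0.721, 0.001, 0.001]
wrist_force: [-0.0, -2.6, 8.0]
gripper_width: 0.0256
grip_force: 55.0
```

```bash
python3 -c "
from h import *
p=get_obs()['tool_pos'].copy() if hasattr(get_obs()['tool_pos'],'copy') else list(get_obs()['tool_pos'])
go([.4445,.144,p[2]],92.4)"
```

```text
rot [ 0.09  0.   -0.05] shift [  -0.9 -148.2   -0.2] pos [0.5925 0.151  0.1119] F [-0.  -2.6  8. ] w 0.025555215391900917 t 7.65
```

Emit:
{"method": "jog_arm", "body": {"increments": "0 0 0 0 -3 0 1; 0 0 0 0 -8 0 1; 0 0 0 0 -13 0 1; 0 0 0 0 -18 0 1; 0 0 0 0 -23 0 1; 0 0 0 0 -28 0 1; 0 0 0 0 -33 0 1; 0 0 0 0 -37 0 1"}}

```text
clock: 8.45
tool_pos: [0.5576, 0.1496, 0.1123]
tool_rot: [0.692, 0.721, 0.002, 0.002]
wrist_force: [4.6, -2.5, 7.2]
gripper_width: 0.0256
grip_force: 55.0
```

Emit:
{"method": "jog_arm", "body": {"increments": "0 0 0 0 -5 0 1; 0 0 0 0 -10 0 1; 0 0 0 0 -15 0 1; 0 0 0 0 -20 0 1; 0 0 0 0 -25 0 1; 0 0 0 0 -30 0 1; 0 0 0 0 -35 0 1; 0 0 0 0 -40 0 1"}}

```text
clock: 9.25
tool_pos: [0.5164, 0.1479, 0.112]
tool_rot: [0.693, 0.721, 0.001, 0.001]
wrist_force: [0.6, -2.2, 8.4]
gripper_width: 0.0256
grip_force: 55.0
```

Emit:
{"method": "jog_arm", "body": {"increments": "0 0 0 0 -5 0 1; 0 0 0 0 -10 0 1; 0 0 0 0 -15 0 1; 0 0 0 0 -20 0 1; 0 0 0 0 -25 0 1; 0 0 0 0 -30 0 1; 0 0 0 0 -35 0 1; 0 0 0 0 -40 0 1"}}

```text
clock: 10.05
tool_pos: [0.4756, 0.1462, 0.1117]
tool_rot: [0.693, 0.721, 0.001, 0.001]
wrist_force: [0.5, -3.0, 9.1]
gripper_width: 0.0259
grip_force: 55.0
```

Emit:
{"method": "jog_arm", "body": {"increments": "0 0 0 0 -5 0 1; 0 0 0 0 -10 0 1; 0 0 0 0 -15 0 1; 0 0 0 0 -20 0 1; 0 0 0 0 -25 0 1; 0 0 0 0 -30 0 1; 0 0 0 0 -33 0 1; 0 0 0 0 -33 0 1"}}

```text
clock: 10.85
tool_pos: [0.4418, 0.1448, 0.1115]
tool_rot: [0.692, 0.721, 0.0, 0.0]
wrist_force: [-0.4, -1.9, 9.2]
gripper_width: 0.0261
grip_force: 55.0
```

Emit:
{"method": "jog_arm", "body": {"increments": "0 0 0 0 0 -4 1; 0 0 0 0 0 -10 1; 0 0 0 0 0 -20 1; 0 0 0 0 0 -40 1; 0 0 0 0 0 -60 1; 0 0 0 0 0 -68 1; 0 0 0 0 0 -68 1; 0 0 0 0 0 -68 1"}}

```text
clock: 11.65
tool_pos: [0.4414, 0.1447, 0.1784]
tool_rot: [0.692, 0.721, -0.001, -0.0]
wrist_force: [-0.2, -0.4, -5.8]
gripper_width: 0.0255
grip_force: 55.0
```

Run:
```python
from h import *
c=cam('wrist'); save(c,'w3.png')
a=cam('side')['image'][185:290,195:325,::-1]; cv2.imwrite('pics/s3.png',cv2.resize(a,None,fx=5,fy=5))
go([.583,-.1984,.18],85)
```

```text
rot [-0.11  0.04  7.36] shift [-348.5  127.6   -2. ] pos [0.4412 0.1446 0.1781] F [-0.1  0.4 -5.1] w 0.02555732086910748 t 11.75
```

View pics/s3.png

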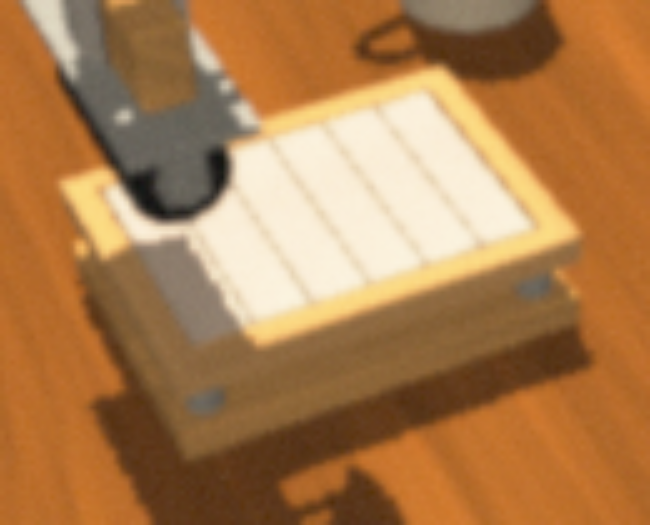

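View pics/w3.png

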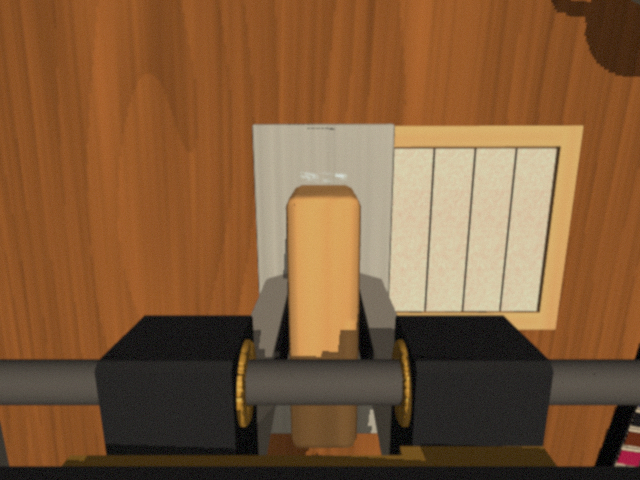

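All the strips are level with the rim, the bed is up, and the brayer hasn't shifted in the hand (plate still at pixel x 253–393). Returning it to the stand.

Emit:
{"method": "jog_arm", "body": {"increments": "0 0 1 -30 11 -2 1; 0 0 2 -72 26 -2 1; 0 0 3 -115 42 -2 1; 0 0 4 -160 58 -2 1; 0 0 5 -205 75 -2 1; 0 0 6 -250 91 -2 1; 0 0 7 -290 106 -2 1; 0 0 7.4 -320 117 -2 1"}}

```text
clock: 12.55
tool_pos: [0.5719, -0.1737, 0.1795]
tool_rot: [0.739, 0.674, -0.001, -0.0]
wrist_force: [0.4, 1.4, -6.4]
gripper_width: 0.026
grip_force: 55.0
```

Emit:
{"method": "jog_arm", "body": {"increments": "0 0 0 -15 12 0 1; 0 0 0 -27 14 0 1; 0 0 0 -27 14 0 1; 0 0 0 -27 14 0 1; 0 0 0 -27 14 0 1"}}

```text
clock: 13.05
tool_pos: [0.5831, -0.1961, 0.1808]
tool_rot: [0.737, 0.676, 0.0, -0.001]
wrist_force: [-1.3, -0.7, -5.6]
gripper_width: 0.0258
grip_force: 55.0
```

```bash
python3 -c "
from h import *
go([.583,-.1984,.0755],85);go([.583,-.1984,.0755],85)"
```

```text
rot [-0.06 -0.07  0.08] shift [ -2.4   0.2 105.3] pos [ 0.5831 -0.1961  0.1808] F [-1.3 -0.7 -5.6] w 0.02577785441585545 t 13.05
rot [-0.06 -0.07  0.08] shift [ -2.4   0.2 105.3] pos [ 0.5831 -0.1961  0.1808] F [-1.3 -0.7 -5.6] w 0.02577785441585545 t 13.05
```

Emit:
{"method": "jog_arm", "body": {"increments": "0 0 0 -2 0 25 1; 0 0 0 -2 0 50 1; 0 0 0 -2 0 70 1; 0 0 0 -2 0 85 1; 0 0 0 -2 0 95 1; 0 0 0 -2 0 100 1; 0 0 0 -2 0 103 1; 0 0 0 -2 0 103 1"}}

```text
clock: 13.85
tool_pos: [0.5838, -0.2002, 0.0783]
tool_rot: [0.738, 0.675, 0.0, 0.0]
wrist_force: [0.4, 0.3, -5.1]
gripper_width: 0.0257
grip_force: 55.0
```

Emit:
{"method": "jog_arm", "body": {"increments": "0 0 0 0 0 1 1; 0 0 0 0 0 2 1; 0 0 0 0 0 2 1; 0 0 0 0 0 2 1"}}

```text
clock: 14.25
tool_pos: [0.5835, -0.2002, 0.0762]
tool_rot: [0.738, 0.675, 0.0, 0.0]
wrist_force: [-0.4, 1.1, -5.0]
gripper_width: 0.0256
grip_force: 55.0
```

Emit:
{"method": "jog_arm", "body": {"increments": "0 0 0 0 0 0.7 1; 0 0 0 0 0 1.3 1; 0 0 0 0 0 1.3 1; 0 0 0 0 0 1.3 1"}}

```text
clock: 14.65
tool_pos: [0.5836, -0.2002, 0.0752]
tool_rot: [0.738, 0.675, 0.0, 0.0]
wrist_force: [-0.4, 0.4, 0.5]
gripper_width: 0.0257
grip_force: 55.0
```

Resting on the rails (the weight has come off the wrist). Opening, then rising.

Emit:
{"method": "jog_arm", "body": {"increments": "0 0 0 0 0 0 0.6; 0 0 0 0 0 0 0.3; 0 0 0 0 0 0 0; 0 0 0 0 0 0 0; 0 0 0 0 0 0 0; 0 0 0 0 0 0 0; 0 0 0 0 0 0 0; 0 0 0 0 0 0 0"}}

```text
clock: 15.45
tool_pos: [0.5834, -0.2001, 0.0747]
tool_rot: [0.738, 0.675, 0.0, 0.0]
wrist_force: [0.0, -0.9, 0.2]
gripper_width: 0.0864
grip_force: 0.0
```

Emit:
{"method": "jog_arm", "body": {"increments": "0 0 0 0 0 -10 0; 0 0 0 0 0 -30 0; 0 0 0 0 0 -60 0; 0 0 0 0 0 -90 0; 0 0 0 0 0 -120 0; 0 0 0 0 0 -130 0; 0 0 0 0 0 -130 0; 0 0 0 0 0 -130 0"}}

```text
clock: 16.25
tool_pos: [0.5826, -0.2001, 0.2038]
tool_rot: [0.738, 0.675, -0.0, -0.001]
wrist_force: [-0.6, 0.9, 0.1]
gripper_width: 0.0935
grip_force: 0.0
```

Run:
```python
from h import *
c=cam('wrist'); save(c,'w4.png'); c=cam('side'); save(c,'s4.png'); go([.583,-.1984,.2],85)
```

```text
rot [-0.17 -0.03 -0.04] shift [1.6 0.6 3. ] pos [ 0.5823 -0.1999  0.203 ] F [-0.2  0.5 -0.1] w 0.09356911209459774 t 16.35
```

View pics/w4.png

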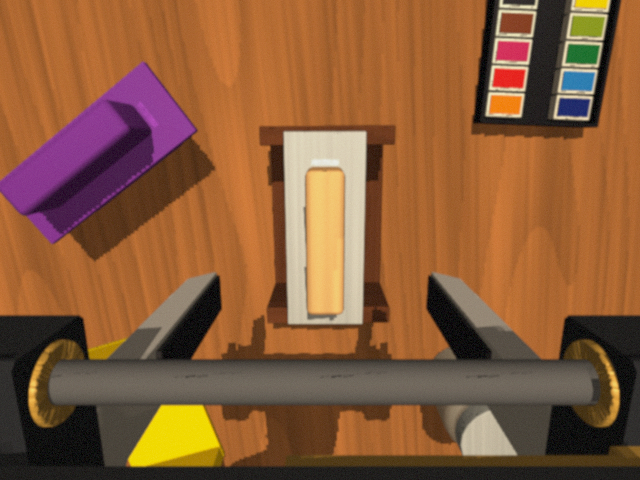

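View pics/s4.png

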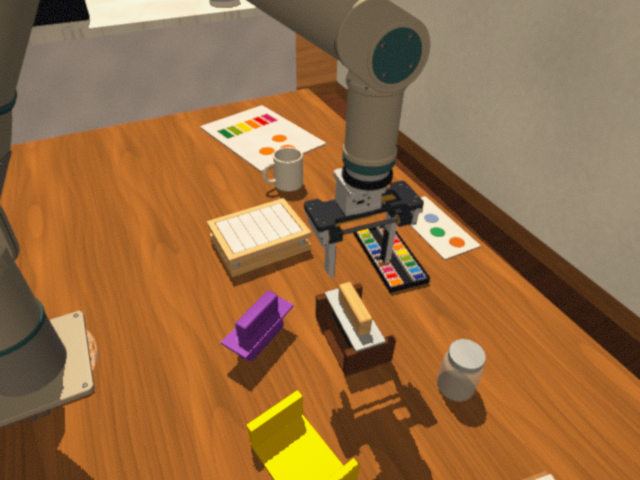

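The brayer sits level on both rails in line with the stand (bar centre at pixel (325,241) in the wrist view). The strips are flush and nothing else has moved.

```bash
python3 -c "
from h import *
print(job_done())"
```

```text
the job is handed in; nothing more can be done
None
```

I rolled the brayer over all six strips in one pass and the camera views show them flush with the rim. It is back in its stand and released, and the job was handed in at about 16 s on the robot's clock; no verdict came back.

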